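Make up two machine-vision camera kits

TASK

Make up the two kits: in the tray with the blue card the red camera, the long lens and the light unit, in the tray with the yellow card the silver camera and the short lens, with cameras in the square pockets, lenses in the round ones and the light in the oblong one. Stand each upright on the floor of its pocket, set down without dropping it, and leave the brass tube, the cleaner bottle and the jar standing where they are.

Things in the scene. Friction and masses are not known exactly. Their poses are not given: they have to be found in the camera images.
- red_camera_c (a point): red machine-vision camera standing on its back: body 44 x 44 x 52 mm high, on top a round steel lens mount (33 mm diameter) with a black dust cap, 64 mm high in all. This point is at its centre, 32 mm above its underside; x and y axes square to its sides, z up.
- silver_camera_c (a point): silver machine-vision camera standing on its back: body 44 x 44 x 52 mm high, on top a round steel lens mount (33 mm diameter) with a black dust cap, 64 mm high in all. This point is at its centre, 32 mm above its underside; x and y axes square to its sides, z up.
- long_lens_c (a point): long lens standing upright: black barrel 40 mm in diameter and 60 mm high with two thin white rings, above it a narrower silver tube 29 mm in diameter; 92 mm high in all. This point is at its centre, 46 mm above its underside; z up.
- short_lens_c (a point): short lens standing upright: black barrel 38 mm in diameter, 56 mm high, with an orange ring and violet front glass on top. This point is at its centre, 28 mm above its underside; z up.
- coax_light_c (a point): light unit: black box 32 mm (its x) by 60 mm (its y) by 56 mm high, white window and silver fins on top. This point is at its centre, 28 mm above its underside; z up.
- blue_tray: black kit tray with a blue card. Fixed. 176 mm square, 10 mm high; 4 mm high flange 8 mm wide around it. Origin: centre of its underside, z up. Pocket centres in its frame (mm): square (64 x 64) at x -43, y +43; round (64 diameter) at x +43, y +43; oblong (50 along x, 78 along y) at x +43, y -43. The card lies at x -43, y -43. Pockets are 6 deep, their grey floors 4 above the bench.
- yellow_tray: black kit tray with a yellow card. Fixed. 176 mm square, 10 mm high; 4 mm high flange 8 mm wide around it. Origin: centre of its underside, z up. Pocket centres in its frame (mm): square (64 x 64) at x -43, y +43; round (64 diameter) at x +43, y +43; oblong (50 along x, 78 along y) at x +43, y -43. The card lies at x -43, y -43. Pockets are 6 deep, their grey floors 4 above the bench.
- ext_tube_c (a point): brass extension tube standing among the stock, 30 mm in diameter, 45 mm high; not part of the kits. This point is at its centre, half-way up.
- cleaner_c (a point): blue bottle of lens cleaner with a white cap standing among the stock, 38 mm in diameter, 80 mm high; not part of the kits. This point is at its centre, half-way up.
- cap_jar_c (a point): clear jar with a green lid standing among the stock, 42 mm in diameter, 50 mm high; not part of the kits. This point is at its centre, half-way up.

How it is judged:
By the outcome, as a careful person would: the job done as asked, in the order asked, and still so for the second after the job is handed in, with the robot touching nothing.
It also fails if it takes over 136 s, if anything falls off the work surface, if the arm or the gripper's body presses on something with over 40 N, if the wrist force passes 120 N, or if a joint passes its speed limit or range.

ROBOT

A 6-joint arm with a two-finger parallel gripper is mounted at the origin on the work surface. World frame = base frame: x ahead of the robot, y to its left, z up, the work surface at z = 0. Lengths are in m, angles in rad, forces in N, time in s.
With the tool pointing down it reaches from about 0.275 to 0.75 m from the base axis. Payload 10.2 kg.
Tool frame: the origin (TCP) lies midway between the tips of the shut fingers; the grasp point (between the pads) lies 19 mm behind it (env.grasp_offset is the z of the grasp point in the tool frame, in m); z points along the fingers, y is the line along which they close (so a half turn about z gives the same grasp; the last joint's range is limited). The gripper opens to 85 mm and grips with 20 to 120 N. Pads are 22 mm wide; open, the fingers measure 114 mm over their backs; the gripper's body (76 mm by 85 mm) begins 54 mm behind the grasp point. The pads swing forward as they close: fully open they stand 13 mm farther back than shut.
Start: joints at [-1.461, 0.313, 1.498, -0, 1.331, -0.223], TCP at [0.171, -0.496, 0.231] pointing down, gripper open.
Joint ranges: [-2.94, 2.94], [-0.97, 2.17], [0.19, 2.56], [-1.23, 4.37], [0.02, 3.11], [-2.88, 2.88]. Speed limits (rad/s): [2.39, 2.39, 3.01, 3.14, 3.14, 3.14].

INTERFACE

Orientations are given as a rotation vector (axis times angle).
In Python, from workcell import env, effector, inverse_kinematics, viewer gives the robot as it stands. The module is installed in compiled form; this text tells all that it offers. Calls block until the motion is done:
- env.movep(position, orientation): joint-space move of the TCP to a pose.
- env.line_to(position, orientation=None, v=0.15): straight line of the TCP; orientation=None keeps the orientation; v is the mean speed in m/s.
- env.set_joints(angles): joint-space move.
- effector.grip(opening, squeeze=None): finger opening in m; squeeze is the grip in N (None keeps the last); returns when the fingers have stopped.
- env.pause(seconds).
- inverse_kinematics(position, orientation): joint angles nearest the present ones, or None.
- env.get_obs(): the state.
- viewer.camera(name): name is "scene" or "top" or "wrist"; returns a dict with "frame" (480x640x3 uint8, red, green, blue), "mtx" (3x3 intrinsics, pixels), "k1" (the pictures are not rectified: a ray, as slopes to the right and down, at radius r is drawn at 1 + k1 r^2 times it, then the intrinsics apply), "camera_from_world" (4x4, takes a point from world to camera coordinates); the wrist camera has in their place "mount" (4x4, takes a point from camera to tool coordinates, whose origin is the TCP and whose axes are the flange's). Camera axes: x right, y down, z forward; pixel columns grow to the right and rows downward; lengths in m; the calibration is good to about 2 mm. A picture is of the moment at which its call begins: read the wrist's pose just before it. There is no depth.
A pose or a line that the arm cannot do raises env.IKError and nothing moves.
- env.job_done(): hands the job in; it is judged then, once.
The state is a dict: "t": time; "joints": joint angles; "qvel": joint speeds; "tau": joint torques, N m; "eef_pos": TCP position; "orientation": TCP orientation; "contact_force": force on the tool from outside, world axes, zero at the start; "moment": the same for the moment, N m; "grip_width": finger opening in m; "grip_force": force on a finger pad.
Only numpy, scipy, OpenCV 4.12 (cv2) and the standard library are available. Lean on these libraries where they do the work, as an engineer would, in place of code of your own. Each camera call takes 0.05 s, during which the arm holds its last target. There are 200 camera calls.

## Working session

There is one attempt and no reset: what is moved stays moved. The work goes in short steps, each a Python script; the robot and the scene stay as the last script left them, time stands still between calls to the robot, and variables do not carry over. Pictures are saved under pics/ and viewed, at most 14 in all, crops included, and the job is handed in when it is done.

```bash
mkdir -p pics; python3 - <<'E'
from workcell import env, viewer
import cv2,numpy as np
np.set_printoptions(precision=4,suppress=True)
for n in ("top","scene"):
    c=viewer.camera(n); cv2.imwrite(f"pics/{n}0.png",cv2.cvtColor(c["frame"],cv2.COLOR_RGB2BGR)); print(n,c["mtx"],c["k1"],c["camera_from_world"])
o=env.get_obs(); print(o, env.grasp_offset, viewer.camera("wrist")["mount"])
E
```

```text
top [[502.7573   0.     325.3985]
 [  0.     502.7573 236.816 ]
 [  0.       0.       1.    ]] -0.008607464230427313 [[-0.016  -0.9998  0.0068  0.0031]
 [-0.9868  0.0147 -0.1611  0.5572]
 [ 0.161  -0.0093 -0.9869  0.8654]
 [ 0.      0.      0.      1.    ]]
scene [[466.7101   0.     322.1373]
 [  0.     466.7101 234.9932]
 [  0.       0.       1.    ]] -0.011983933582328968 [[-0.7938  0.6081  0.0079  0.4422]
 [ 0.4642  0.6143 -0.6381 -0.225 ]
 [-0.3929 -0.5029 -0.7699  1.1743]
 [ 0.      0.      0.      1.    ]]
{'t': 0.1, 'joints': array([-1.4614,  0.3134,  1.4983,  0.    ,  1.331 , -0.2234]), 'qvel': array([-0.0003, -0.0003, -0.0017, -0.0003,  0.0009, -0.0007]), 'tau': array([  0.0022, -41.2899, -26.0142,  -0.0002,   0.003 ,  -0.    ]), 'eef_pos': array([ 0.1715, -0.496 ,  0.2308]), 'orientation': array([-3.0971, -0.5202, -0.0001]), 'contact_force': array([ 0.0958,  0.0006, -0.3641]), 'moment': array([ 0.0154, -0.012 ,  0.0212]), 'grip_force': 0.0, 'grip_width': 0.08541706474276947} -0.0187 [[ 0.0004 -0.9589 -0.2839  0.0732]
 [ 1.      0.0002  0.0005 -0.0004]
 [-0.0004 -0.2839  0.9589 -0.1419]
 [ 0.      0.      0.      1.    ]]
```

View pics/top0.png

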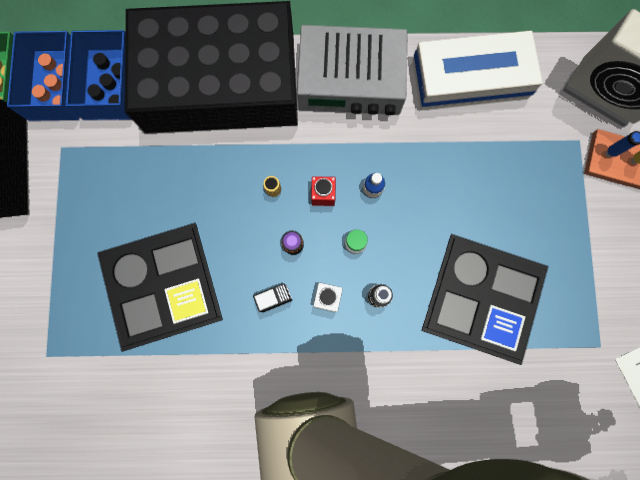

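View pics/scene0.png

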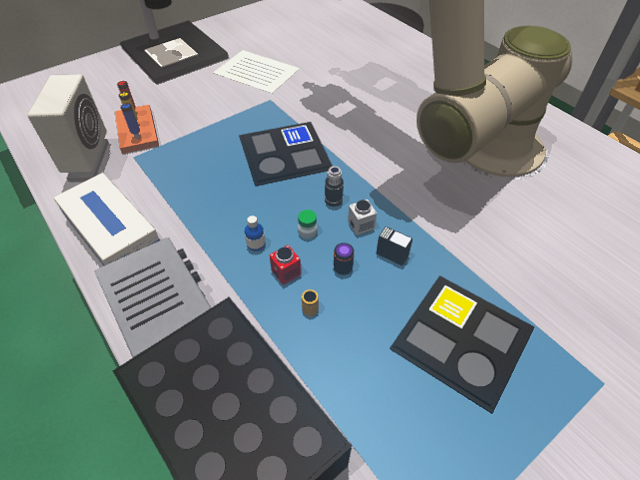

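The top view shows the yellow tray at about (160,287) and the blue tray at (485,300). Stock: brass (271,185), red (323,190), cleaner (374,184), short lens (291,242), jar (356,240), light (272,297), silver (326,297), long lens (379,294). I'll enlarge the trays and stock next.

```bash
cat > h.py <<'E'
import numpy as np, cv2
from scipy.spatial.transform import Rotation as R
from scipy.optimize import least_squares
np.set_printoptions(precision=4,suppress=True)
def cast(c,uv,z,T=None):
    """pixels -> world points on plane(s) z. T: camera_from_world"""
    T=c["camera_from_world"] if T is None else T
    uv=np.atleast_2d(np.array(uv,float)); K=c["mtx"]
    d=np.c_[(uv[:,0]-K[0,2])/K[0,0],(uv[:,1]-K[1,2])/K[1,1]]; s=d.copy()
    for _ in range(5): s=d/(1+c["k1"]*(s**2).sum(1,keepdims=True))
    Rt=T[:3,:3]; o=-Rt.T@T[:3,3]; w=np.c_[s,np.ones(len(s))]@Rt
    return o+w*((z-o[2])/w[:,2])[:,None]
def proj(c,P,T=None):
    T=c["camera_from_world"] if T is None else T
    p=np.atleast_2d(P)@T[:3,:3].T+T[:3,3]; s=p[:,:2]/p[:,2:]
    s=s*(1+c["k1"]*(s**2).sum(1,keepdims=True)); return s*[c["mtx"][0,0],c["mtx"][1,1]]+c["mtx"][:2,2]
def wristT(c,pos,rv):
    W=np.eye(4); W[:3,:3]=R.from_rotvec(rv).as_matrix(); W[:3,3]=pos
    return np.linalg.inv(W@c["mount"])
def save(n,f): cv2.imwrite(n,cv2.cvtColor(f,cv2.COLOR_RGB2BGR))
E
python3 - <<'E'
from h import *; from workcell import viewer; import pickle
cs={n:viewer.camera(n) for n in("top","scene")}; pickle.dump(cs,open("cams.pkl","wb"))
f=cs["top"]["frame"]
save("pics/t1.png",cv2.resize(f[165:325,240:410],None,fx=4,fy=3.75 and 4,interpolation=cv2.INTER_CUBIC)[:600])
a=cv2.resize(f[215:365,90:230],None,fx=2.8,fy=2.8,interpolation=cv2.INTER_CUBIC);b=cv2.resize(f[225:375,415:555],None,fx=2.8,fy=2.8,interpolation=cv2.INTER_CUBIC)
save("pics/t2.png",np.hstack([a,b]))
E
```

```text
(no output)
```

View pics/t1.png

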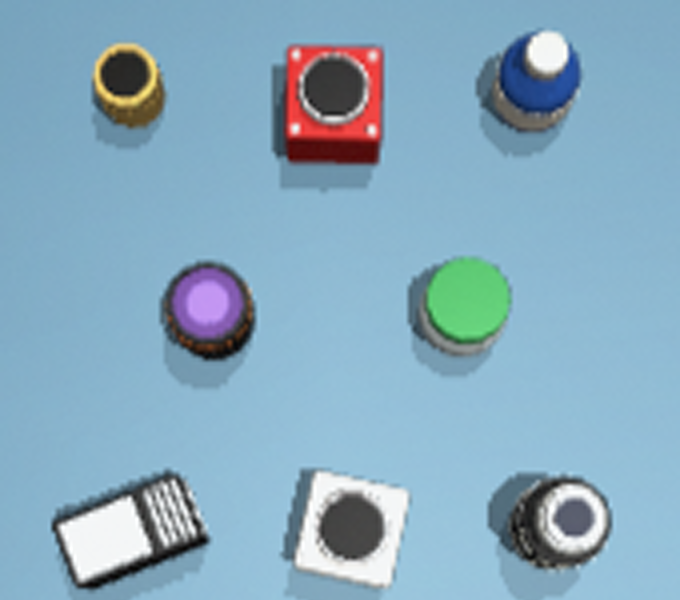

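View pics/t2.png

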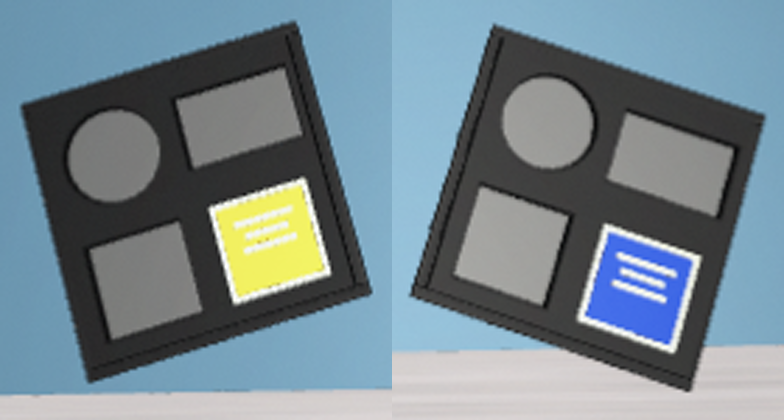

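t1 shows all the stock tops clearly, and t2 shows both trays with their pockets: round top-left, oblong top-right, square bottom-left, card bottom-right. Next I'll convert these to world positions and cross-check them in the scene camera.

```bash
cat > meas.py <<'E'
from h import *; import pickle
cs=pickle.load(open("cams.pkl","rb")); c=cs["top"]
def z(u,s,o): return (np.array(u,float)+.5)/s-.5+o
t1=lambda u:z(u,4,[240,165])
P={}
for n,u,h in [("red",(334,88),.064),("silver",(351,526),.064),("long",(575,517),.092),("short",(208,302),.056),("light",(131,530),.056),("jar",(468,299),.05),("cleaner",(547,53),.08),("brass",(126,74),.045)]:
    P[n]=cast(c,t1(u),h)[0]
    print(n,P[n],"scene px",proj(cs["scene"],P[n]))
for n,u,h in [("red",[(288,46),(383,46),(383,138),(288,138)],.052),("silver",[(318,470),(409,488),(390,587),(297,567)],.052),("light",[(55,525),(178,473),(209,537),(82,587)],.056)]:
    q=cast(c,t1(u),h)[:,:2]; e=np.roll(q,-1,0)-q
    print(n,"ctr",q.mean(0),"sides",np.hypot(*e.T),"dirs",np.degrees(np.arctan2(e[:,1],e[:,0])))
loc=np.array([[43,43],[43,-43],[-43,43],[-43,-43]])/1000
for n,u,o in [("yellow",[(114,155),(239,117),(145,280),(270,241)],[90,215]),("blue",[(156,122),(279,164),(121,246),(248,288)],[415,225])]:
    px=z(u,2.8,o); q=np.array([cast(c,p,h)[0,:2] for p,h in zip(px,[.004]*3+[.010])])
    f=lambda x:((loc@np.array([[np.cos(x[2]),np.sin(x[2])],[-np.sin(x[2]),np.cos(x[2])]])+x[:2])-q).ravel()
    r=least_squares(f,[*q.mean(0),0]); P[n]=r.x
    print(n,r.x,np.degrees(r.x[2]),"res",r.fun, "scene", proj(cs["scene"],[*r.x[:2],.01]))
pickle.dump(P,open("P.pkl","wb"))
E
python3 meas.py
```

```text
red [ 0.6458 -0.0027  0.064 ] scene px [[283.8564 252.2783]]
silver [ 0.4495 -0.0071  0.064 ] scene px [[362.1346 204.8416]]
long [ 0.4506 -0.1013  0.092 ] scene px [[333.4499 169.6996]]
short [0.5503 0.0551 0.056 ] scene px [[342.7961 250.0103]]
light [0.4496 0.0893 0.056 ] scene px [[393.9819 236.4637]]
jar [ 0.5509 -0.0616  0.05  ] scene px [[306.3526 215.8375]]
cleaner [ 0.6562 -0.0974  0.08  ] scene px [[251.2543 218.8615]]
brass [0.6589 0.0929 0.045 ] scene px [[308.7078 296.1054]]
red ctr [ 0.6472 -0.0034] sides [0.0435 0.0433 0.0432 0.0433] dirs [-90.8047 178.8974  89.1765  -0.6621]
silver ctr [ 0.4492 -0.0083] sides [0.041  0.0442 0.0418 0.0435] dirs [-102.0622  167.9003   77.066   -13.0377]
light ctr [0.4495 0.0893] sides [0.0583 0.0313 0.0593 0.0296] dirs [ -67.8784 -154.4387  110.5556   23.8087]
yellow [0.477  0.3065 0.285 ] 16.331325490755223 res [-0.0002 -0.0002 -0.0004 -0.0001  0.0002 -0.0002  0.0003  0.0005] scene [[463.3303 335.6745]]
blue [ 0.4445 -0.3036 -0.3419] -19.58817878792909 res [-0.0006 -0.      0.0001 -0.0002  0.0003  0.0005  0.0001 -0.0003] scene [[283.3622 148.7876]]
```

Both cameras agree: sizes check out to about 2 mm and the tray residuals are under 1 mm. Next is a move to hover over the blue tray and the red camera, taking wrist pictures with the predicted points drawn on.

```bash
cat > rob.py <<'E'
from h import *; import pickle
from workcell import env, effector, inverse_kinematics, viewer
P=pickle.load(open("P.pkl","rb"))
def ori(phi):
    "tool down, closing line at phi (rad); of the two half turns the one with the smaller last joint"
    c,s=np.cos(phi),np.sin(phi)
    return R.from_matrix(np.array([[-s,c,0],[c,s,0],[0,0,-1]]).T).as_rotvec()
def best(pos,phi):
    o=[]
    for p in (phi,phi+np.pi):
        q=inverse_kinematics(pos,ori(p))
        if q is not None: o.append((abs(q[5]),tuple(ori(p))))
    return np.array(min(o)[1])
def pocket(t,x,y):
    a=P[t]; c,s=np.cos(a[2]),np.sin(a[2]); return a[:2]+np.array([c*x-s*y,s*x+c*y])/1000
def wrist():
    o=env.get_obs(); c=viewer.camera("wrist"); return c,wristT(c,o["eef_pos"],o["orientation"])
def say(m):
    o=env.get_obs(); print(m,"t%.1f"%o["t"],o["eef_pos"],"w%.4f"%o["grip_width"],"gf%.1f"%o["grip_force"],"F",o["contact_force"],flush=True)
def pick(xy,phi,h,w,squeeze=40,zt=.23):
    xy=np.array(xy[:2]); rv=best([*xy,zt],phi)
    effector.grip(w+.03,squeeze); env.movep([*xy,zt],rv)
    env.line_to([*xy,h+.05],v=.2); env.line_to([*xy,h],v=.08)
    effector.grip(max(w-.02,0),squeeze); say("gripped")
    env.line_to([*xy,zt],v=.15); say("lifted")
def place(xy,phi,h,w,zt=.23):
    rv=best([*xy,zt],phi); env.movep([*xy,zt],rv)
    zc=h+.004; env.line_to([*xy,zc+.05],v=.2); env.line_to([*xy,zc+.004],v=.06); env.pause(.3)
    f0=env.get_obs()["contact_force"][2]; z=zc+.004
    while z>zc-.003:
        z-=.0007; env.line_to([*xy,z],v=.02); df=env.get_obs()["contact_force"][2]-f0
        if df>3: break
    env.pause(.2); say("down dz=%.4f df=%.1f"%(z-zc,df))
    effector.grip(w+.022); env.pause(.1); env.line_to([*xy,h+.06],v=.1); env.line_to([*xy,zt],v=.25); say("released")
E
python3 - <<'E'
from rob import *
pics=[]
def hover(xy,phi,pts):
    env.movep([*xy,.25],best([*xy,.25],phi)); env.pause(.2); c,T=wrist(); f=c["frame"].copy()
    for p in proj(c,pts,T): cv2.drawMarker(f,tuple(int(round(v)) for v in p),(0,255,0),cv2.MARKER_CROSS,14,1)
    pics.append(f); say("hover")
b=P["blue"]
hover(b[:2],b[2],[[*pocket("blue",x,y),.004] for x,y in[(-43,43),(43,43),(43,-43)]]+[[*pocket("blue",x,y),.01] for x,y in[(-43,-43),(-75,75),(-11,75),(-11,11),(-75,11)]])
hover(P["silver"][:2],-.21,[P[k] for k in("red","silver","long","short","light","jar")])
save("pics/hov.png",cv2.resize(np.hstack(pics),(800,300),interpolation=cv2.INTER_AREA))
E
```

```text
hover t1.8 [ 0.444  -0.3042  0.2499] w0.0854 gf0.0 F [ 0.1674  0.469  -0.209 ]
hover t3.2 [ 0.4496 -0.0077  0.2499] w0.0853 gf0.0 F [-0.3954 -0.5887  0.3253]
```

View pics/hov.png

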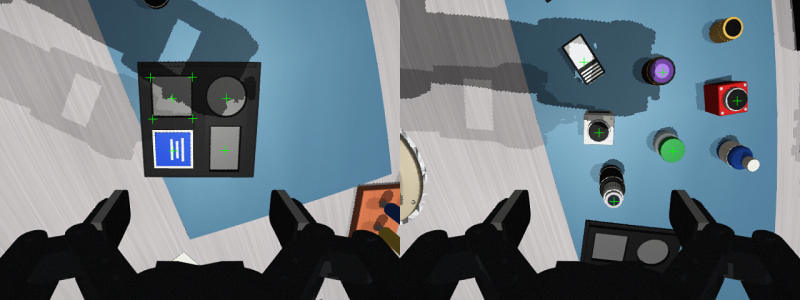

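In the wrist view the predictions land on the pocket centres, the rims and the stock tops (marks within a pixel or two). Now I'll move the red camera.

```bash
python3 - <<'E'
from rob import *
b=P["blue"]
pick(P["red"],np.radians(-.8),.014,.044)
place(pocket("blue",-43,43),b[2],.014,.044)
b=P["blue"]; xy=b[:2]
c,T=wrist(); save("pics/red.png",c["frame"])
E
```

```text
gripped t6.4 [ 0.6462 -0.0027  0.0147] w0.0435 gf41.5 F [-0.1058  0.3702  4.2075]
lifted t8.0 [ 0.6456 -0.0026  0.2291] w0.0435 gf40.9 F [ 0.7021  0.3115 -1.3609]
down dz=0.0005 df=3.7 t12.9 [ 0.4185 -0.2487  0.0186] w0.0436 gf41.2 F [0.1872 0.9653 2.5537]
released t14.8 [ 0.4179 -0.2482  0.2284] w0.0659 gf0.0 F [-0.5035  0.2519  0.3952]
```

View pics/red.png

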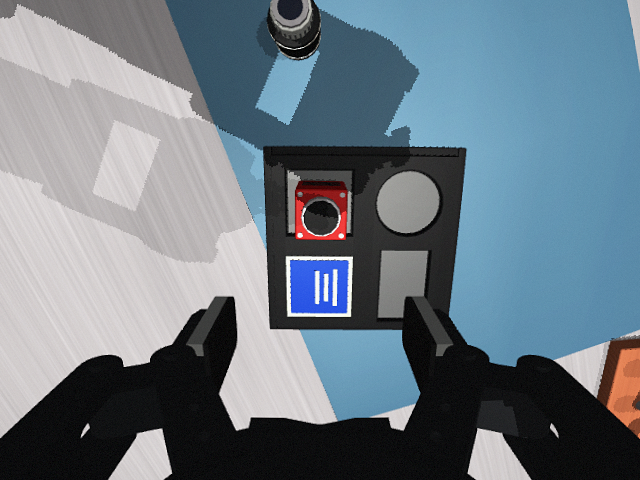

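The red camera stands square in its pocket, seen at about (320,210). Next come the long lens and then the light.

```bash
python3 - <<'E'
from rob import *
b=P["blue"]
pick(P["long"],0,.028,.040,zt=.25)
place(pocket("blue",43,43),b[2]+0,.028,.040,zt=.25)
pick(P["light"],np.radians(22),.014,.032)
c,T=wrist(); save("pics/l1.png",c["frame"])
place(pocket("blue",43,-43),b[2],.014,.032)
c,T=wrist(); save("pics/l2.png",c["frame"])
save("pics/l.png",cv2.cvtColor(np.hstack([cv2.imread("pics/l1.png"),cv2.imread("pics/l2.png")])[:,::1],cv2.COLOR_BGR2RGB)[::,:][0::2,0::2])
E
```

```text
gripped t17.9 [ 0.4507 -0.1014  0.0285] w0.0391 gf40.0 F [-1.9331  1.1387  6.0308]
lifted t19.5 [ 0.4503 -0.1011  0.2493] w0.0393 gf40.5 F [-0.1137 -0.4444 -3.0137]
down dz=-0.0002 df=8.4 t24.2 [ 0.4995 -0.2775  0.0326] w0.0389 gf41.2 F [-2.6141  1.426   4.7433]
released t26.1 [ 0.499  -0.2771  0.2482] w0.0618 gf0.0 F [-0.0921  0.3323  0.4105]
gripped t29.9 [0.4499 0.0894 0.0145] w0.0315 gf40.1 F [-1.3516 -0.4711  6.3222]
lifted t31.4 [0.4493 0.0894 0.2293] w0.0317 gf39.7 F [ 0.832   0.1773 -1.9775]
down dz=-0.0002 df=6.9 t37.0 [ 0.4707 -0.3586  0.0185] w0.0316 gf40.6 F [-2.1612  2.3654  5.0615]
released t39.0 [ 0.4701 -0.358   0.2281] w0.0537 gf0.0 F [-0.2196  0.1273  0.4643]
```

View pics/l.png

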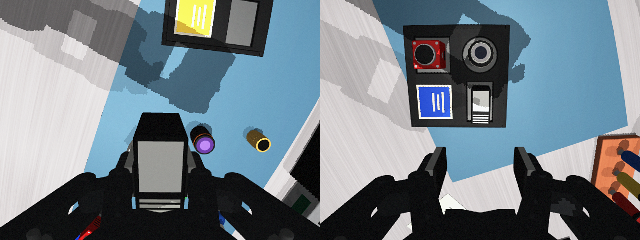

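The blue kit is complete: red at (428,55), lens at (480,53) and light at (480,103), all inside their pockets. Now the yellow kit.

```bash
python3 - <<'E'
from rob import *
y=P["yellow"]
pick(P["silver"],np.radians(-12.5),.014,.044)
place(pocket("yellow",-43,43),y[2],.014,.044)
pick(P["short"],np.radians(90),.014,.038)
place(pocket("yellow",43,43),y[2]+np.pi/2,.014,.038)
b=P["blue"]; env.movep([.35,0,.35],best([.35,0,.35],0)); env.pause(.3)
xy=[.30,-.0]; env.set_joints([-1.461,.313,1.498,0,1.331,-.223]); env.pause(.3)
f=viewer.camera("top")["frame"]; s=viewer.camera("scene")["frame"]
z=lambda a:cv2.resize(a,(400,300),interpolation=cv2.INTER_CUBIC)
save("pics/end.png",np.vstack([np.hstack([z(f[215:365,50:250]),z(f[215:365,390:590])]),np.hstack([z(s[265:415,370:570]),z(s[100:250,200:400])])]))
say("end")
E
```

```text
gripped t42.8 [ 0.4498 -0.0071  0.0145] w0.0437 gf41.6 F [-0.692   0.4888  5.7051]
lifted t44.4 [ 0.4492 -0.007   0.2293] w0.0437 gf41.0 F [ 0.6154  0.2023 -2.9396]
down dz=-0.0002 df=8.8 t49.5 [0.4237 0.3357 0.0185] w0.0434 gf42.0 F [-3.133  -1.4459  7.1798]
released t51.5 [0.4231 0.3353 0.2282] w0.0659 gf0.0 F [-0.7562 -0.3139 -0.0046]
gripped t55.0 [0.5507 0.055  0.0146] w0.0369 gf40.0 F [-1.155   0.159   4.7056]
lifted t56.6 [0.55   0.0551 0.2292] w0.0374 gf40.1 F [-0.1621 -0.3972 -1.9866]
down dz=-0.0002 df=7.1 t62.9 [0.5063 0.3599 0.0186] w0.0371 gf41.0 F [-1.7454 -0.7242  6.2249]
released t64.8 [0.5056 0.3596 0.228 ] w0.0600 gf0.0 F [-0.6684 -0.6663 -1.1605]
end t69.0 [ 0.1718 -0.496   0.2312] w0.0600 gf0.0 F [-0.3481  0.1519  0.0049]
```

View pics/end.png

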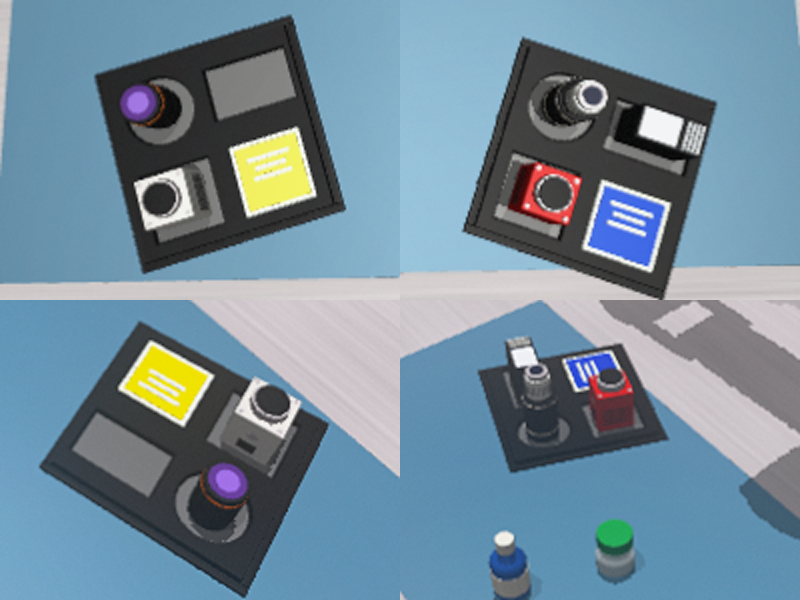

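All five parts stand upright inside their pockets in both views, and the bottle and jar are still standing. I'm handing it in.

```bash
python3 -c "
from workcell import env
print(env.job_done())"
```

```text
the job is handed in; nothing more can be done
None
```

Both kits are made up and handed in at about 69 s on the robot's clock, with all five parts upright in their pockets; the bottle and jar were seen still standing at the end, while the brass tube, never touched, was outside the final picture.

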